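Clear the vial chute and check-weigh two vials on the balance

ROBOT

A 6-joint arm with a two-finger parallel gripper is mounted at the origin on the work surface. World frame = base frame: x ahead of the robot, y to its left, z up, the work surface at z = 0. Lengths are in m, angles in rad, forces in N, time in s.
With the tool pointing down it reaches from about 0.3 to 0.85 m from the base axis. Payload 4.2 kg.
Tool frame: the origin (TCP) lies midway between the tips of the shut fingers; the grasp point (between the pads) lies 19 mm behind it; x points along the fingers, y is the direction in which the jaws open and shut, and the axes are right-handed (so a half turn about x gives the same grasp; the last joint's range is limited). The gripper opens to 91 mm and grips with 3 to 60 N. Pads are 32 mm wide; open, the fingers measure 118 mm over their backs; the gripper's body (76 mm by 178 mm) begins 60 mm behind the grasp point.
Start: joints at [-1.35, 0.32, 1.565, -0, 1.257, -0.02], TCP at [0.137, -0.558, 0.214] pointing down, gripper open.
Joint ranges: [-3.11, 3.11], [-0.84, 2.01], [0.21, 2.61], [-1.34, 4.49], [0.05, 2.63], [-2.56, 2.56]. Speed limits (rad/s): [2.57, 2.57, 3.14, 3.14, 3.14, 3.14].

INTERFACE

Orientations are given as a rotation vector (axis times angle).
In Python, from rig import telemetry, capture, camera_model, hand_in gives the robot as it stands.
- The arm moves only by the shell command python3 -m jog 'ROWS' [FORCE]. ROWS is a JSON object of lists of equal length, an entry for each row: "dp": the shift along the tool's x, y, z in cm, a list of three; "spin": the turn about the tool's x in rad; "fingers": the closure, from 0 (fully open) to 1 (shut). In form: {"dp": [[tx, ty, tz], ...], "spin": [spin, ...], "fingers": [fingers, ...]}. A call has 1 to 10 rows; each row shifts and turns the commanded pose from where the row before left it, along the tool's axes as they then stand; what a row does not reach is not made up. A row lasts 1/10 s, in which the tool goes at most 50 mm and 8.59 degrees, less where a joint would pass 70% of its speed; a pose out of reach is approached as far as the arm can. A call is refused whole if a number of a shift passes 5 or a number of a turn 0.15, either way. A call with a gripper value outside its range is refused whole. The fingers move at their own pace and stop on an object; FORCE is the grip in N (left out, the last holds). Time passes only in rows, so rows that do not move let the fingers close. It gives the time, the measured TCP pose, the force and the opening at its end, in the units of the state.
- telemetry.sense(): the state, without advancing time (a new reading comes with each control period).
- capture(name): name is "scene" or "top" or "wrist"; returns the picture (384x512x3 uint8, blue, green, red); there is no depth.
- camera_model(name): a dict with "fovy" (degrees; the focal length in pixels is half the picture's height over the tangent of half this angle, whatever the lens; pixels are square), "cx", "cy" (the principal point, pixels), "rvec" (rotation vector, rad) and "tvec" (3), from world to camera coordinates, as OpenCV has them. Camera axes: x right, y down, z forward; pixel columns grow to the right and rows downward; lengths in m; the calibration is good to about 2 mm. A picture is of the moment at which its call begins: read the wrist's pose just before it. camera_model takes no time and is no camera call; for the wrist camera it gives the pose at the moment of the call.
- hand_in(): hands the job in, once; it reports no verdict.
The state is a dict: "clock": time; "q": joint angles; "qd": joint speeds; "joint_efforts": joint torques, N m; "eef_pos": TCP position; "ee_rot": TCP orientation; "force": force on the tool from outside, world axes, zero at the start; "moment": the same for the moment, N m; "grip_width": finger opening in m.
Only numpy, scipy, OpenCV 4.12 (cv2) and the standard library are available. Lean on these libraries where they do the work, as an engineer would, in place of code of your own. Each camera call takes 0.05 s, during which the arm holds its last target. There are 200 camera calls.

TASK

A wrong-size clear vial is stuck in the chute: lift it out and put it in the red bin, so that the two amber vials behind it slide down to the stop. Then stand one amber vial on each pan of the balance, let go and see which side drops; stand that heavier vial upright in the green tray and leave the lighter one standing on its pan. Never let an amber vial fall over, and leave the jar and the screwdriver where they are.

Things in the scene. Friction and masses are not known exactly. Their poses are not given: they have to be found in the camera images.
- vial_1: Small amber glass vial with blue cap: body 24 mm diameter up to 32 mm, narrow neck, 20 mm cap, 48 mm tall, 10 to 35 g. Origin: centre of its base; z along its axis to the cap. Looks just like vial_2, but one of the two is underfilled, at least 8 g lighter; which lane each is in differs.
- vial_2: The other amber vial, same size and look as vial_1, origin and axes alike.
- stray: The stuck wrong-size vial: clear glass, orange cap, about 85 g. Body 40 mm diameter up to 46 mm, shoulder narrowing to a 20 mm neck at 54 mm, cap 26 mm diameter from 57 to 76 mm. Origin: centre of its base; z along its axis to the cap. It stands square to the slope, the amber vials close behind it: take it by its cap.
- chute: Fixed two-lane gravity chute, slick white floor, steel edges. Origin on the table below the middle of the stop at its low end; x level, towards the high end, y across, z up. Its floor is 55 mm above the table at the stop (x = 0) and rises 25 degrees (0.44 rad) towards +x, 125 mm long along the slope, 86 mm wide. Vials stand square to the floor, so they lean 25 degrees towards -x.
- lane_left (a point): Rest place in the left lane: where an amber vial's base centre ends, on the floor, 12 mm up the slope from the stop. z square to the floor, x up the slope, y across. Lane: 27 mm wide, between a side wall and a 23 mm wide divider; both 12 mm high (stop 16 mm). With the stray vial out, each amber vial slides down its own lane within a second.
- lane_right (a point): The same in the right lane, 50 mm from the left one. The divider runs 36 mm up the slope from the stop and ends in the two pins that hold the stray vial.
- beam (a joint): Tilt of the balance's beam, rad: 0 level, +0.15 left pan fully down, -0.15 right pan fully down (stops). It swings freely and slowly, about a level axis at pan floor height, 75 mm above the table; when nearly level and empty it may stay at any tilt. With both amber vials on, it goes fully down on the heavier side within about 2 s.
- pan_left (a point): Centre of the floor of the left pan (balance's +y arm), a steel cup of 44 mm inner diameter with a 5 mm high rim, 100 mm from the pivot. z is the pan's upward normal, x is horizontal, square to the beam, y along the beam. Moves with the beam, up to 15 mm up or down.
- pan_right (a point): Centre of the floor of the right pan (-y arm), as the left one.
- keep_tray: Green open tray, fixed, 110 x 110 mm outside, 22 mm high, walls and floor 4 mm. Origin: centre of its underside, on the table.
- reject_bin: Red open bin, fixed, 110 x 110 mm outside, 35 mm high, walls and floor 4 mm. Origin: centre of its underside, on the table. Green tray and red bin may change places.
- jar: Bystander: loose jar with yellow lid, 56 mm diameter, 70 mm tall, origin at the centre of its base.
- screwdriver: Bystander: loose screwdriver, 170 mm long, lying flat on the table along its x axis; origin on the table underneath it.
- button_box: Bystander: fixed white box with a red and a green button, 50 x 110 mm, 42 mm high, origin at the centre of its underside.

How it is judged:
On the way, in this order (a step that is already met when the one before it is completed fails the run):
1. the stray vial lies or stands in the red bin, let go, and both amber vials have slid down to the stop (x of stray in the frame of reject_bin between -0.05 and 0.05 m and y of stray in the frame of reject_bin between -0.05 and 0.05 m and z of stray in the frame of reject_bin below 0.035 m and linear speed of stray below 0.02 m/s and contact force between the fingers and stray below 0.05 N and x of each of vial_1, vial_2 in the frame of chute below 0.03 m), for 0.2 s.
2. both amber vials stand on opposite pans, let go, and the beam has dropped on the heavier side (contact force between the fingers and vial_1 below 0.05 N and contact force between the fingers and vial_2 below 0.05 N and ((distance between vial_1 and pan_left below 0.014 m and angle between each of vial_1, vial_2's own z axis and vertical below 0.25 rad and linear speed of each of vial_1, vial_2 below 0.02 m/s and distance between vial_2 and pan_right below 0.014 m and value of joint beam below -0.1 rad) or (distance between vial_2 and pan_left below 0.014 m and angle between each of vial_2, vial_1's own z axis and vertical below 0.25 rad and linear speed of each of vial_2, vial_1 below 0.02 m/s and distance between vial_1 and pan_right below 0.014 m and value of joint beam above 0.1 rad))), for 0.2 s.
At the end, for the whole second after the job is handed in: The heavier amber vial stands upright (within 0.1 rad) on the floor of the green tray, the lighter one stands on the floor of a pan (base within 14 mm of the pan's centre, leaning less than 0.25 rad), the stray vial is in the red bin, standing or lying; all released and at rest (below 0.02 m/s) (x of stray in the frame of reject_bin between -0.05 and 0.05 m and y of stray in the frame of reject_bin between -0.05 and 0.05 m and z of stray in the frame of reject_bin below 0.035 m and linear speed of each of stray, vial_2 below 0.02 m/s and x of vial_2 in the frame of keep_tray between -0.043 and 0.043 m and y of vial_2 in the frame of keep_tray between -0.043 and 0.043 m and z of vial_2 in the frame of keep_tray below 0.012 m and angle between vial_2's own z axis and vertical below 0.1 rad and ((distance between vial_1 and pan_left below 0.014 m and angle between vial_1's own z axis and vertical below 0.25 rad and linear speed of vial_1 below 0.02 m/s) or (distance between vial_1 and pan_right below 0.014 m and angle between vial_1's own z axis and vertical below 0.25 rad and linear speed of vial_1 below 0.02 m/s))); the robot touches nothing.
It fails at once if an amber vial falls over (leans more than 1 rad) (angle between any of vial_1, vial_2's own z axis and vertical above 1 rad).
It fails at once if the jar or the screwdriver is moved by more than 25 mm (distance of any of jar, screwdriver from where it was at the start of the episode above 0.025 m).
It also fails if it takes over 72 s, if anything falls off the work surface, if the arm or the gripper's body presses on something with over 40 N, if the wrist force passes 120 N, or if a joint passes its speed limit or range.

## Working session

There is one attempt and no reset: what is moved stays moved. The work goes in short steps, Python scripts to look and compute and a shell command to move; the robot and the scene stay as the last step left them, time stands still between calls to the robot, and variables do not carry over. Pictures are saved under pics/ and viewed, about 8 in all and at most 12, crops included, and the job is handed in when it is done.

```bash
ls; mkdir -p pics
python3 - <<'E'
from rig import telemetry,capture,camera_model
import cv2
print(telemetry.sense())
for n in("scene","top"):
    cv2.imwrite(f"pics/{n}0.png",cv2.resize(capture(n),(800,600),interpolation=cv2.INTER_CUBIC)); print(n,camera_model(n))
print(camera_model("wrist"))
E
```

```text
pics
{'clock': 0.0, 'q': array([-1.35000159e+00,  3.20272489e-01,  1.56569668e+00, -6.45273458e-06,
        1.25739161e+00, -1.99741192e-02]), 'qd': array([-0.00048059,  0.00062646, -0.00045521,  0.00128699,  0.00212698,
        0.00150585]), 'joint_efforts': array([-7.94435527e-04, -4.12461555e+01, -2.31971920e+01,  7.26708351e-02,
        4.56746668e-02, -1.37706511e-04]), 'eef_pos': array([ 0.13700842, -0.55790666,  0.21312458]), 'ee_rot': array([ 2.09413069,  0.25520615, -2.09451747]), 'force': array([-0.01705668,  0.44538709,  1.00741055]), 'moment': array([-0.00134777,  0.04232094, -0.00538711]), 'grip_width': 0.09122610891813605}
scene {'fovy': 56.20202063510792, 'cx': 259.27902401486193, 'cy': 197.6431995898312, 'rvec': array([ 1.24037203,  2.45207222, -0.83321639]), 'tvec': array([ 0.29411362, -0.2986957 ,  1.13925381])}
top {'fovy': 50.97521313961943, 'cx': 256.0373975415417, 'cy': 192.33081883072376, 'rvec': array([ 2.15110709, -2.1898725 ,  0.1554078 ]), 'tvec': array([-0.00498908,  0.53760887,  1.1492393 ])}
{'fovy': 67.15236805300808, 'cx': 259.1424152724036, 'cy': 192.11326331381142, 'rvec': array([-2.27539943,  1.78368519,  0.27594986]), 'tvec': array([-0.57464525, -0.03502241,  0.39295205])}
```

View pics/top0.png

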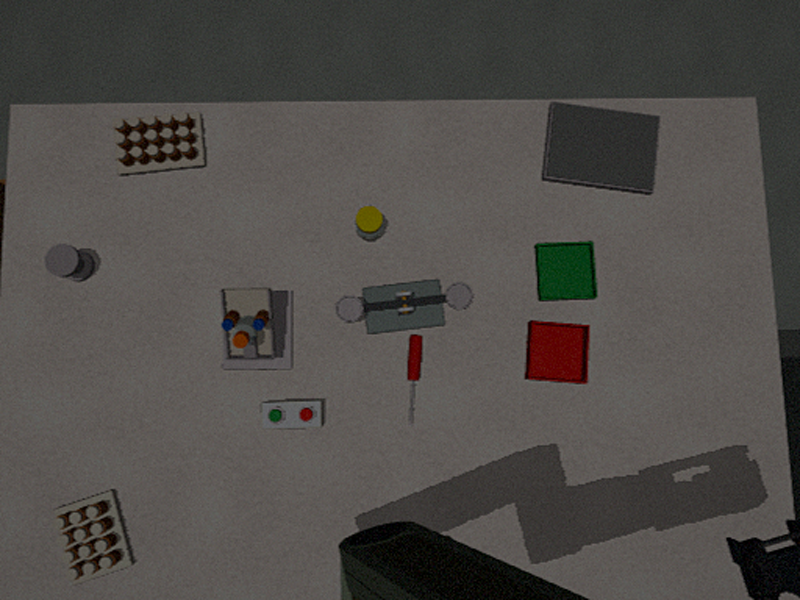

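View pics/scene0.png

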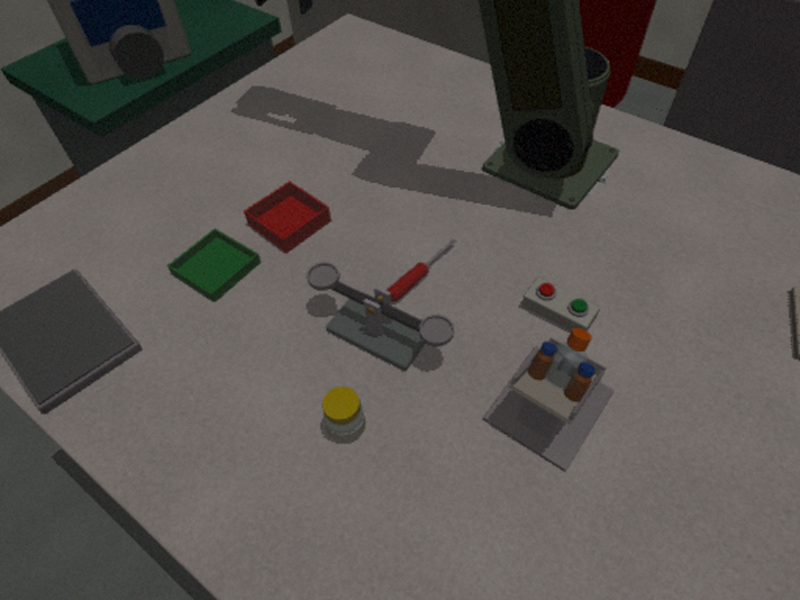

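The top view (+y left, +x up) shows the chute near (247,325), low end towards the robot, with the stray cap at (240,340) and amber caps at (228,324) and (260,324). The pans are at (351,309) and (459,296), the green tray at (566,271), the red bin at (558,352), the jar at (369,220) and the screwdriver near (414,380). The scene view agrees.

```bash
cat > h.py <<'E'
import numpy as np,cv2
from rig import telemetry,capture,camera_model
from scipy.spatial.transform import Rotation as R
def cam(m):
    f=192/np.tan(np.radians(m["fovy"])/2); K=np.array([[f,0,m["cx"]],[0,f,m["cy"]],[0,0,1]])
    return K,R.from_rotvec(m["rvec"]).as_matrix(),np.asarray(m["tvec"])
def at_z(m,uv,z):
    K,Rm,t=cam(m); d=Rm.T@np.linalg.solve(K,[uv[0],uv[1],1]); c=-Rm.T@t
    return (c+d*(z-c[2])/d[2])
def proj(m,p):
    K,Rm,t=cam(m); q=(np.atleast_2d(p)@Rm.T+t)@K.T; return q[:,:2]/q[:,2:]
def tri(ms,uvs):
    A=[];b=[]
    for m,uv in zip(ms,uvs):
        K,Rm,t=cam(m); d=Rm.T@np.linalg.solve(K,[*uv,1]); d/=np.linalg.norm(d); P=np.eye(3)-np.outer(d,d)
        A.append(P); b.append(P@(-Rm.T@t))
    A=np.vstack(A);b=np.hstack(b); x,r,_,_=np.linalg.lstsq(A,b,rcond=None); return x,np.sqrt(r)
def todp(dw,rv):  # world shift (m) -> tool cm
    return R.from_rotvec(rv).as_matrix().T@np.asarray(dw)*100
E
python3 - <<'E'
from h import *
np.set_printoptions(precision=4,suppress=True)
T=camera_model("top");S=camera_model("scene");k=512/800
L={"stray":((240,340),(579,336)),"capL":((228,324),(585,369)),"capR":((260,324),(547,349)),"panL":((351,309),(436,330)),"panR":((459,296),(323,276)),"jar":((369,220),(342,403))}
for n,(a,b) in L.items(): print(n,*tri([T,S],[np.array(a)*k,np.array(b)*k]))
for n,uv,z in [("red",[(527,321),(589,324),(587,382),(526,379)],.035),("green",[(535,243),(593,240),(596,299),(539,300)],.022),("chutebase",[(292,291),(292,370),(222,370)],.0),("high wall",[(222,289),(270,289)],.115),("screw",[(414,337),(411,422)],.01)]:
    print(n,[at_z(T,np.array(u)*k,z) for u in uv])
s=telemetry.sense(); print(R.from_rotvec(s["ee_rot"]).as_matrix())
E
```

```text
stray [0.4623 0.2568 0.1432] [0.0018]
capL [0.4908 0.2822 0.126 ] [0.0006]
capR [0.49   0.229  0.1225] [0.0001]
panL [0.5187 0.076  0.0697] [0.0008]
panR [ 0.5393 -0.1213  0.0735] [0.0008]
jar [0.6852 0.0406 0.0633] [0.0005]
red [array([ 0.4945, -0.2517,  0.035 ]), array([ 0.4869, -0.3684,  0.035 ]), array([ 0.379 , -0.3587,  0.035 ]), array([ 0.3867, -0.2452,  0.035 ])]
green [array([ 0.6458, -0.2767,  0.022 ]), array([ 0.6501, -0.3894,  0.022 ]), array([ 0.5354, -0.3888,  0.022 ]), array([ 0.5353, -0.2794,  0.022 ])]
chutebase [array([0.5632, 0.1923, 0.    ]), array([0.412 , 0.1921, 0.    ]), array([0.4145, 0.3241, 0.    ])]
high wall [array([0.5528, 0.2965, 0.115 ]), array([0.5514, 0.2135, 0.115 ])]
screw [array([ 0.4698, -0.0403,  0.01  ]), array([ 0.3109, -0.0312,  0.01  ])]
[[-0.0004  0.2385 -0.9711]
 [ 0.0016 -0.9711 -0.2385]
 [-1.     -0.0016 -0.    ]]
```

```bash
python3 -m jog '{"dp":[[-4,0,0],[-4,0,0],[0,-3.2,-3.5],[0,-3.2,-3.5],[0,-3.2,-3.5],[0,-3.2,-3.5],[0,-3.2,-3.5],[0,-3.2,-3.5],[0,-3.2,-3.5],[0,-3.2,-3.5]],"spin":[0.12,0.12,0,0,0,0,0,0,0,0],"fingers":[0,0,0,0,0,0,0,0,0,0]}' 10; python3 -m jog '{"dp":[[0,-4.8,0],[0,-4.8,0],[0,-4.8,0],[0,-4.8,0],[0,-4.8,0],[0,-4.8,0],[0,-4.8,0],[0,-4.8,0],[0,-4.8,0],[0,-4.8,0]],"spin":[0,0,0,0,0,0,0,0,0,0],"fingers":[0,0,0,0,0,0,0,0,0,0]}'
python3 - <<'E'
from h import *
m=camera_model("wrist");s=telemetry.sense();K,Rm,t=cam(m)
M=R.from_rotvec(s["ee_rot"]).as_matrix()
print(s["eef_pos"],M,s["q"],"cam",-Rm.T@t,"fwd",Rm[2],"off tool",M.T@(-Rm.T@t-s["eef_pos"]),M.T@Rm.T, proj(m,[[.46,.256,.14],[.49,.256,.12]]))
E
```

```text
clock: 1.1
eef_pos: [0.4179, -0.3005, 0.2937]
ee_rot: [2.221, 0.001, -2.222]
force: [0.8, -0.5, -0.1]
grip_width: 0.0914
clock: 2.1
eef_pos: [0.4159, 0.1797, 0.2937]
ee_rot: [2.221, 0.001, -2.221]
force: [0.9, -0.4, 0.0]
grip_width: 0.091
[0.41587966 0.17966717 0.29373423] [[-1.04480314e-04  1.02338679e-03 -9.99999471e-01]
 [-4.01657190e-04 -9.99999396e-01 -1.02334475e-03]
 [-9.99999914e-01  4.01550058e-04  1.04891301e-04]] [ 3.82659121e-01  8.04344256e-02  1.67367133e+00 -3.39264434e-04
  1.38773380e+00  1.95249388e+00] cam [0.50020863 0.17896442 0.46455878] fwd [-2.99413993e-01 -3.40296323e-04 -9.54123234e-01] off tool [-0.17083306  0.00085764 -0.08431029] [[ 3.57498038e-04 -2.99314094e-01  9.54154571e-01]
 [ 9.99999936e-01  8.10553550e-05 -3.49248449e-04]
 [ 2.71956458e-05  9.54154634e-01  2.99314104e-01]] [[189.82614475 139.16547088]
 [191.96154299 110.60294847]]
```

```bash
python3 -m jog '{"dp":[[0,-4,0],[0,-3.7,0],[0,0,0]],"spin":[0,0,0],"fingers":[0,0,0]}'
python3 - <<'E'
from h import *
import json
m=camera_model("wrist"); im=capture("wrist"); json.dump({k:np.asarray(v).tolist() for k,v in m.items()},open("w1.json","w"))
cv2.imwrite("pics/w1.png",cv2.resize(im,(800,600),interpolation=cv2.INTER_CUBIC))
E
```

```text
clock: 2.4
eef_pos: [0.4161, 0.2585, 0.293]
ee_rot: [2.218, 0.007, -2.221]
force: [0.2, -1.1, -0.3]
grip_width: 0.0911
```

View pics/w1.png

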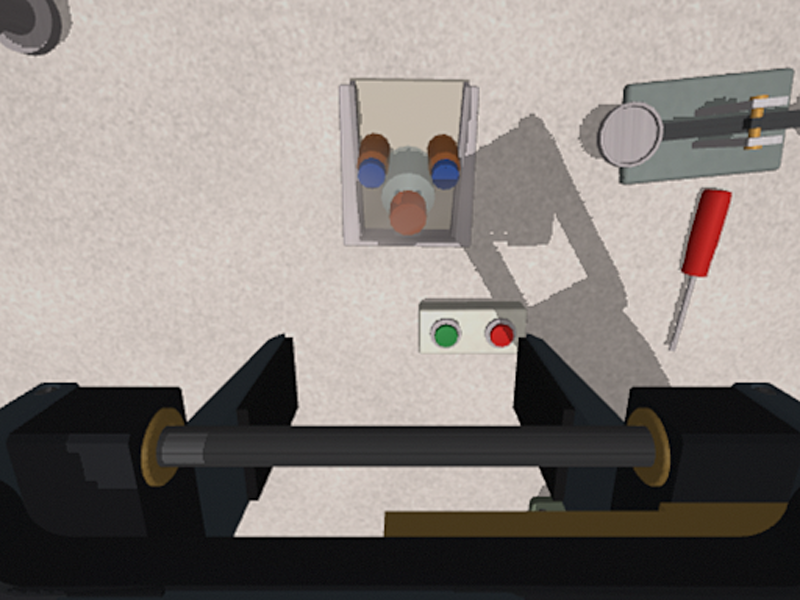

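Run:
```python
from h import *
import json
np.set_printoptions(precision=4,suppress=True)
m=json.load(open("w1.json"));T=camera_model("top");k=.64
def a(u,z):return at_z(m,np.array(u)*k,z)
print("high floor",a((352,78),.108),a((468,80),.108))
print("wall high",a((340,85),.118),a((478,88),.118)," low",a((345,245),.069),a((470,245),.069))
print("caps",a((371,173),.124),a((445,175),.124),a((408,205),.148))
print("tri caps",[tri([m,T],[np.array(x)*k,np.array(y)*k]) for x,y in (((408,211),(240,340)),((371,173),(228,324)),((445,175),(260,324)))])
print("panL",a((629,135),.075))
# predicted for origin guess
for x0 in (.43,.435,.44):
  P=[[x0+.0205,.256,.1484],[x0+.113,.256,.108],[x0-.006,.256,.07]]; print(x0,proj(m,P)/k,proj(T,P)/k)
```

```text
high floor [0.5547 0.2965 0.108 ] [0.5539 0.2136 0.108 ]
wall high [0.5487 0.3039 0.118 ] [0.5473 0.2076 0.118 ]  low [0.4269 0.3109 0.069 ] [0.4275 0.2006 0.069 ]
caps [0.4899 0.2829 0.124 ] [0.4888 0.2292 0.124 ] [0.4696 0.256  0.148 ]
tri caps [(array([0.4634, 0.2571, 0.1423]), array([0.0026])), (array([0.4903, 0.2824, 0.1275]), array([0.0004])), (array([0.4893, 0.229 , 0.1234]), array([0.0009]))]
panL [0.5191 0.0774 0.075 ]
0.43 [[407.846  232.8996]
 [408.5402  96.1797]
 [407.1782 248.8002]] [[240.4029 346.6107]
 [246.2892 294.7202]
 [250.3148 363.5239]]
0.435 [[407.9006 225.7201]
 [408.5962  88.6047]
 [407.2189 243.1772]] [[240.436  343.6096]
 [246.3175 291.8865]
 [250.3404 360.713 ]]
0.44 [[407.9556 218.4716]
 [408.6526  80.9593]
 [407.2598 237.5115]] [[240.469  340.6119]
 [246.3458 289.0558]
 [250.366  357.9052]]
```

```bash
python3 -m jog '{"dp":[[0,0.2,-4.4],[4,0,0],[4,0,0],[4,0,0],[2,0,0],[1.1,0,0],[1.0,0,0],[0,0,0],[0,0,0]],"spin":[0,0,0,0,0,0,0,0,0],"fingers":[0.4,0.4,0.4,0.4,0.4,0.4,0.4,0.4,0.4]}' 25; python3 -m jog '{"dp":[[0,0,0],[0,0,0],[0,0,0],[0,0,0],[0,0,0],[0,0,0]],"spin":[0,0,0,0,0,0],"fingers":[1,1,1,1,1,1]}' 25
```

```text
clock: 3.35
eef_pos: [0.4612, 0.2529, 0.1339]
ee_rot: [-2.223, -0.001, 2.219]
force: [0.2, -0.1, 0.3]
grip_width: 0.0551
clock: 3.95
eef_pos: [0.4606, 0.2535, 0.1332]
ee_rot: [-2.222, -0.002, 2.221]
force: [-1.4, 2.0, 1.8]
grip_width: 0.0254
```

```bash
python3 -m jog '{"dp":[[-0.3,0,0.14],[-0.45,0,0.21],[-0.9,0,0.42],[-0.9,0,0.42],[-0.9,0,0.42],[-1.35,0,0.6],[-1.35,0,0.6],[-2,0,0.8],[-3,0,0],[-3,0,0]],"spin":[0,0,0,0,0,0,0,0,0,0],"fingers":[1,1,1,1,1,1,1,1,1,1]}'
python3 - <<'E'
from h import *
cv2.imwrite("pics/s2.png",cv2.resize(capture("scene")[150:310,200:400],(800,600),interpolation=cv2.INTER_CUBIC)); print(telemetry.sense()["grip_width"])
E
```

```text
clock: 4.95
eef_pos: [0.4235, 0.2527, 0.2764]
ee_rot: [2.221, 0.001, -2.221]
force: [1.5, -0.3, -1.2]
grip_width: 0.0256
0.025199734364793037
```

View pics/s2.png

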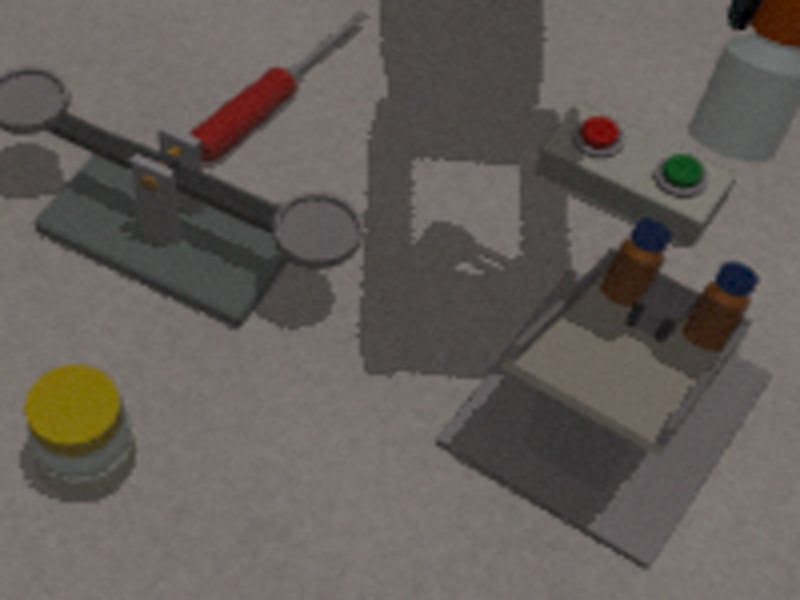

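Both amber vials stand at the stop, near (635,265) and (722,305) in the crop, and the stray hangs in the gripper. Next is the bin.

```bash
python3 -m jog '{"dp":[[0,4.7,0],[0,4.7,0],[0,4.7,0],[0,4.7,0],[0,4.7,0],[0,4.7,0],[0,4.7,0],[0,4.7,0],[0,4.7,0],[0,4.7,0]],"spin":[0,0,0,0,0,0,0,0,0,0],"fingers":[1,1,1,1,1,1,1,1,1,1]}'; python3 -m jog '{"dp":[[0,4.7,0.6],[0,4.2,0.6],[4.5,0,0],[4.5,0,0],[4.5,0,0],[3.5,0,0],[2.0,0,0],[1.0,0,0],[0,0,0],[0,0,0]],"spin":[0,0,0,0,0,0,0,0,0,0],"fingers":[1,1,1,1,1,1,1,1,1,1]}'
```

```text
clock: 6.0
eef_pos: [0.4242, -0.2189, 0.2755]
ee_rot: [2.222, -0.0, -2.219]
force: [0.4, 0.7, -0.8]
grip_width: 0.0255
clock: 7.0
eef_pos: [0.4137, -0.3068, 0.0758]
ee_rot: [2.222, -0.001, -2.218]
force: [0.0, 0.2, -1.0]
grip_width: 0.0254
```

```bash
python3 -m jog '{"dp":[[0.4,0,0],[0,0,0],[0,0,0],[0,0,0],[0,0,0],[-3,0,0.5],[-4,0,0],[-4,0,0],[-4,0,0],[0,0,0]],"spin":[0,0,0,0,0,0,0,0,0,0],"fingers":[1,0.4,0.3,0.3,0.3,0.3,0.3,0.3,0.3,0.3]}'
python3 - <<'E'
from h import *
cv2.imwrite("pics/t3.png",cv2.resize(capture("top")[130:290,130:400],(800,474),interpolation=cv2.INTER_CUBIC))
E
```

```text
clock: 8.0
eef_pos: [0.4105, -0.3083, 0.2264]
ee_rot: [2.228, -0.008, -2.206]
force: [-0.1, -0.3, 0.6]
grip_width: 0.0635
```

View pics/t3.png

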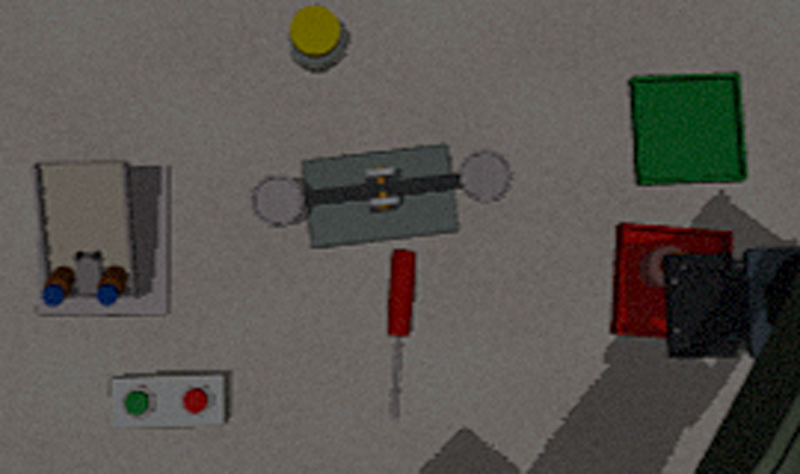

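The stray is in the red bin at (665,265) in the crop, partly hidden by the gripper. The amber caps are at (55,292) and (108,293), and the pans at (280,201) and (486,176).

Run:
```python
from h import *
np.set_printoptions(precision=4,suppress=True)
T=camera_model("top");S=camera_model("scene")
c=lambda u,v:(130+u*.3375,130+v*.3375)
print("caps z.1",at_z(T,c(55,292),.1),at_z(T,c(108,293),.1))
d=lambda u,v:(200+u*.25,150+v*160/600)
print("tri",tri([T,S],[c(55,292),d(738,280)]),tri([T,S],[c(108,293),d(651,236)]))
print("pans",at_z(T,c(280,201),.075),at_z(T,c(486,176),.075))
```

```text
caps z.1 [0.435  0.2812 0.1   ] [0.4332 0.2328 0.1   ]
tri (array([0.4346, 0.2831, 0.0976]), array([0.002])) (array([0.4331, 0.2338, 0.0968]), array([0.0006]))
pans [0.5182 0.0756 0.075 ] [ 0.5389 -0.1214  0.075 ]
```

```bash
python3 -m jog '{"dp":[[0,-4.8,0],[0,-4.8,0],[0,-4.8,0],[0,-4.8,0],[0,-4.8,0],[0,-4.8,0],[0,-4.8,0],[0,-4.8,0],[0,-4.8,0],[0,-4.8,0]],"spin":[0,0,0,0,0,0,0,0,0,0],"fingers":[0.6,0.6,0.6,0.6,0.6,0.6,0.6,0.6,0.6,0.6]}' 4; python3 -m jog '{"dp":[[0,-3,-1.1],[0,-3,-1.1],[3,0,0],[3,0,0],[3,0,0],[0,0,0],[0,0,0]],"spin":[0,0,0,0,0,0,0],"fingers":[0.6,0.6,0.6,0.6,0.6,0.6,0.6]}'
```

```text
clock: 9.05
eef_pos: [0.4062, 0.1754, 0.219]
ee_rot: [2.218, -0.0, -2.223]
force: [2.0, 0.5, -0.3]
grip_width: 0.0363
clock: 9.75
eef_pos: [0.4289, 0.2335, 0.1298]
ee_rot: [2.218, -0.0, -2.223]
force: [-0.2, -0.1, -0.0]
grip_width: 0.037
```

```bash
python3 -m jog '{"dp":[[2,0.1,-0.4],[2,0,0],[1,0,0],[0.5,0,0],[0,0,0],[0,0,0]],"spin":[0,0,0,0,0,0],"fingers":[0.6,0.6,0.6,0.6,0.6,0.6]}'
python3 - <<'E'
from h import *
cv2.imwrite("pics/w4.png",cv2.resize(capture("wrist")[100:300,100:400],(800,533),interpolation=cv2.INTER_CUBIC)); print(telemetry.sense()["eef_pos"])
E
```

```text
clock: 10.35
eef_pos: [0.4341, 0.2331, 0.0763]
ee_rot: [2.223, 0.002, -2.22]
force: [-0.2, 0.5, 0.0]
grip_width: 0.0363
[0.43406227 0.23315903 0.07635325]
```

View pics/w4.png

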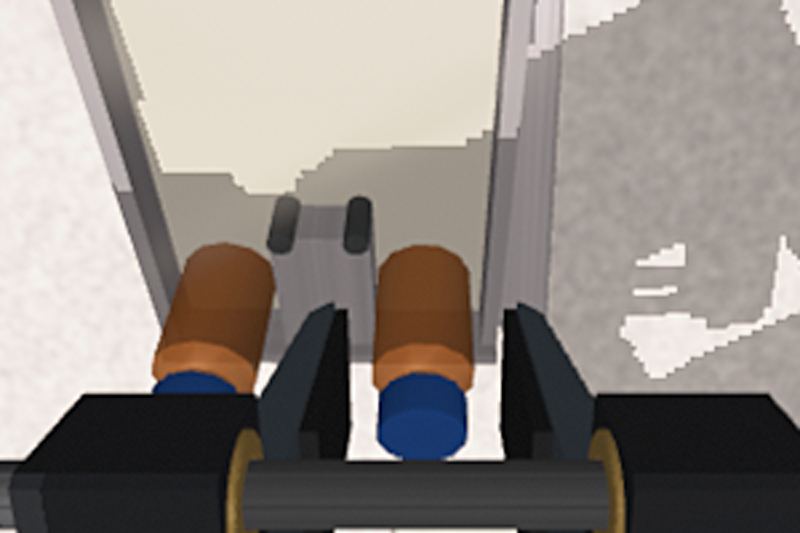

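The fingers straddle the right-lane vial, with its cap at (422,425) in the crop and clear gaps on both sides.

```bash
python3 -m jog '{"dp":[[0.2,0,0],[0,0,0],[0,0,0],[0,0,0],[0,0,0],[-0.5,0,0],[-1,0,0],[-2,0,0],[-3,0,0],[0,0,0]],"spin":[0,0,0,0,0,0,0,0,0,0],"fingers":[1,1,1,1,1,1,1,1,1,1]}' 6
```

```text
clock: 11.4
eef_pos: [0.436, 0.2341, 0.1426]
ee_rot: [-2.229, -0.005, 2.211]
force: [-0.2, 0.4, -0.2]
grip_width: 0.0234
```

```bash
python3 -m jog '{"dp":[[0,4.5,1.2],[0,4.5,1.2],[0,4.4,1.2],[4,0,0],[4,0,0],[2.5,0,0],[1.0,0,0],[0.4,0,0],[0,0,0],[0,0,0]],"spin":[0,0,0,0,0,0,0,0,0,0],"fingers":[1,1,1,1,1,1,1,1,1,1]}'
```

```text
clock: 12.4
eef_pos: [0.3985, 0.0991, 0.0204]
ee_rot: [2.224, 0.002, -2.218]
force: [-0.2, 0.4, 0.3]
grip_width: 0.0236
```

```bash
python3 -m jog '{"dp":[[0.1,0,0],[0.05,0,-0.1],[0.05,0,-0.2],[0.05,0,-0.2],[0.07,0,-0.2],[0.07,0,-0.2],[0.07,0,-0.2],[0,0,0]],"spin":[0,0,0,0,0,0,0,0],"fingers":[1,1,1,1,1,1,1,1]}' 3;  python3 - <<'E'
from h import *
i=capture("scene"); m=camera_model("scene"); p=telemetry.sense()["eef_pos"]; u,v=proj(m,p)[0]; print(u,v)
u,v=int(u),int(v); cv2.imwrite("pics/s5.png",cv2.resize(i[v-50:v+40,u-60:u+60],(800,600),interpolation=cv2.INTER_CUBIC))
E
```

```text
clock: 13.2
eef_pos: [0.409, 0.0988, 0.0147]
ee_rot: [2.222, 0.001, -2.221]
force: [0.9, 0.3, 1.1]
grip_width: 0.0236
310.9210284783409 198.94509162170863
```

View pics/s5.png

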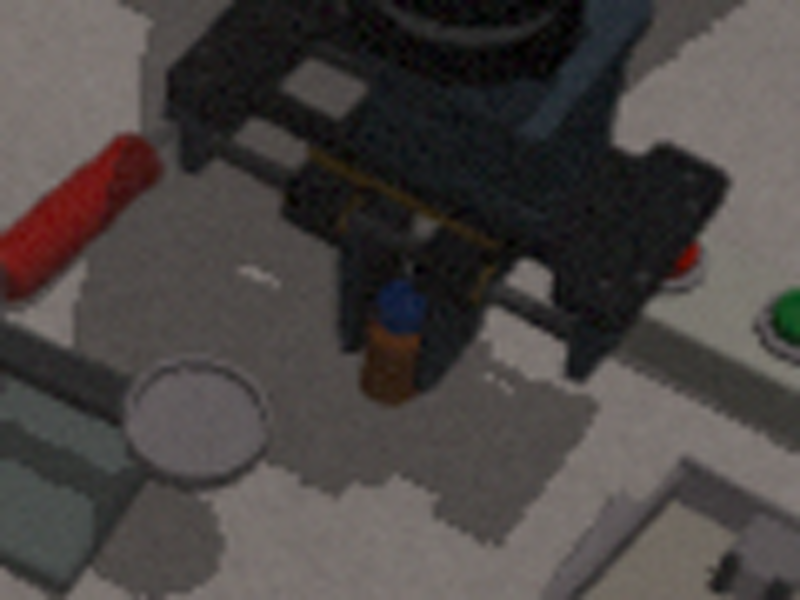

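Run:
```python
from h import *
m=camera_model("scene")
for b in(0,5,10,15,25):
    a=np.radians(b);ax=np.array([-np.sin(a),0,np.cos(a)])
    B=np.array([.421,.099,12*np.sin(a)/1000 if 1 else 0])
    q=(proj(m,[B,B+.02*ax,B+.048*ax])-[250,148])*6.667
    print(b,q.round(0).tolist())
```

```text
0 [[386.0, 384.0], [391.0, 353.0], [398.0, 306.0]]
5 [[386.0, 382.0], [393.0, 348.0], [404.0, 297.0]]
10 [[386.0, 381.0], [396.0, 344.0], [410.0, 289.0]]
15 [[387.0, 379.0], [399.0, 340.0], [416.0, 282.0]]
25 [[387.0, 376.0], [404.0, 333.0], [427.0, 270.0]]
```

The vial leans about 5–8° by the picture (cap at (405,292), base at (388,388)). I'll release it, centre the tool on it and regrip.

```bash
python3 -m jog '{"dp":[[0,0,0],[0,0,0],[0,0,0],[0,0,-0.5],[0,0,-0.4],[0,0,0],[0,0,0]],"spin":[0,0,0,0,0,0,0],"fingers":[0.67,0.67,0.67,0.67,0.67,0.67,0.67]}' 3;  python3 - <<'E'
from h import *
i=capture("scene"); u,v=310,198
cv2.imwrite("pics/s6.png",cv2.resize(i[v-50:v+40,u-60:u+60],(800,600),interpolation=cv2.INTER_CUBIC))
E
```

```text
clock: 13.95
eef_pos: [0.4176, 0.0988, 0.0148]
ee_rot: [2.221, 0.001, -2.221]
force: [-0.1, 1.3, -0.4]
grip_width: 0.0301
```

View pics/s6.png

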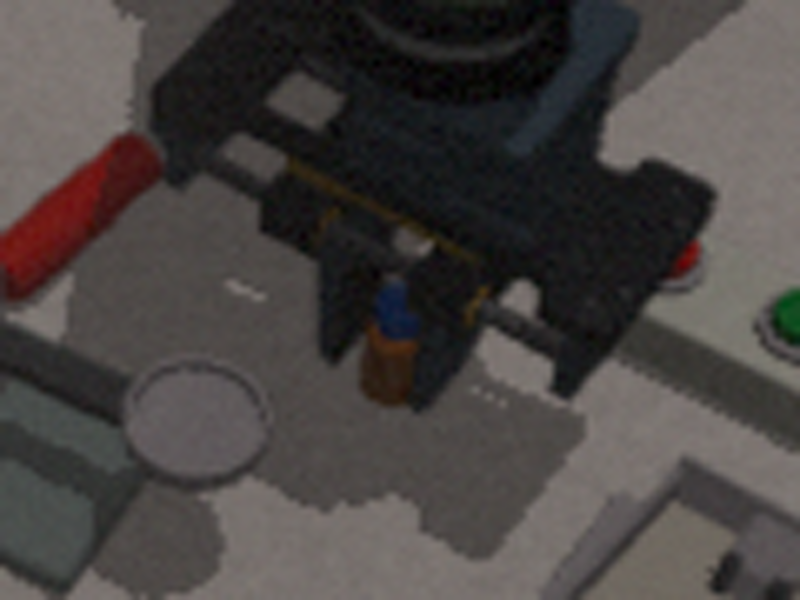

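The vial stands free and upright between the fingers. I'll grip it and take it to the right pan.

```bash
python3 -m jog '{"dp":[[0,0,0],[0,0,0],[0,0,0],[0,0,0],[-2,0,0],[-4,0,0],[-4,0,0],[-4.5,0,0],[0,4.2,-2.2],[0,4.2,-2.2]],"spin":[0,0,0,0,0,0,0,0,0,0],"fingers":[1,1,1,1,1,1,1,1,1,1]}' 6; python3 -m jog '{"dp":[[0,4.2,-2.2],[0,4.2,-2.2],[0,4.2,-2.2],[0,1.0,-0.8],[3,0,0],[1,0,0],[0,0,0]],"spin":[0,0,0,0,0,0,0],"fingers":[1,1,1,1,1,1,1]}' 6
```

```text
clock: 15.0
eef_pos: [0.4628, 0.0147, 0.1619]
ee_rot: [2.225, 0.005, -2.214]
force: [0.6, 0.3, -0.2]
grip_width: 0.0234
clock: 15.7
eef_pos: [0.5338, -0.1201, 0.1181]
ee_rot: [-2.216, -0.003, 2.227]
force: [-0.8, 0.1, 0.3]
grip_width: 0.0234
```

```bash
python3 -m jog '{"dp":[[1,0.1,-0.25],[1,0,0],[0.5,0,0],[0.5,0,0],[0.5,0,0],[0.3,0,0],[0.2,0,0],[0.15,0,0],[0,0,0],[0,0,0]],"spin":[0,0,0,0,0,0,0,0,0,0],"fingers":[1,1,1,1,1,1,1,1,1,1]}' 6
python3 - <<'E'
from h import *
i=capture("scene"); m=camera_model("scene"); u,v=proj(m,[.536,-.1215,.08])[0].astype(int)
cv2.imwrite("pics/s7.png",cv2.resize(i[v-50:v+70,u-50:u+110],(800,600),interpolation=cv2.INTER_CUBIC))
E
```

```text
clock: 16.7
eef_pos: [0.5383, -0.1222, 0.0785]
ee_rot: [2.221, 0.001, -2.221]
force: [0.7, 0.3, -0.6]
grip_width: 0.0234
```

View pics/s7.png

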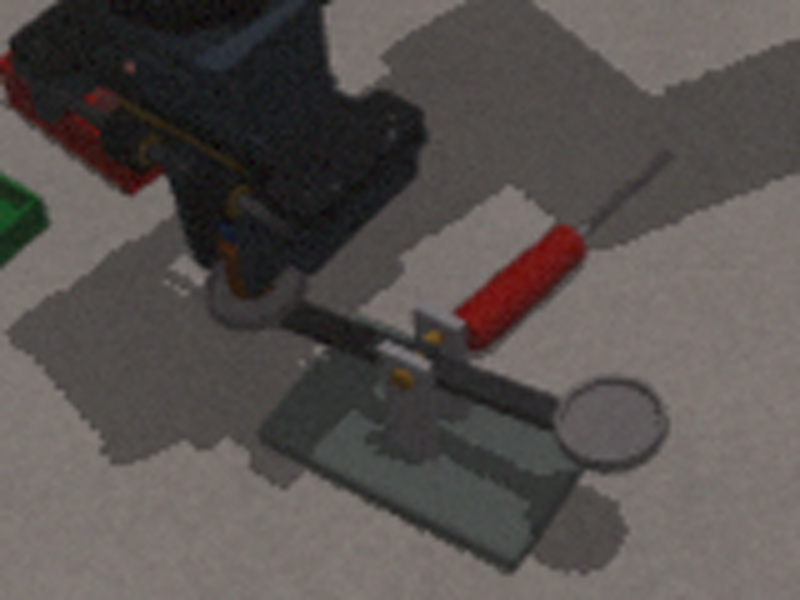

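The vial is inside the right pan and nearly centred (base near (250,293), pan centre near (255,297)). I'll press it the last few mm to the stop and release.

```bash
python3 -m jog '{"dp":[[0.2,0,0],[0.15,0,0],[0,0,0],[0,0,0]],"spin":[0,0,0,0],"fingers":[1,1,1,1]}' 3;python3 -m jog '{"dp":[[0,0,0],[0,0,0],[0,0,0],[0,0,0],[-2,0,0],[-4,0,0],[-4,0,0],[-3,0,0]],"spin":[0,0,0,0,0,0,0,0],"fingers":[0.7,0.6,0.55,0.55,0.55,0.55,0.55,0.55]}' 3
python3 - <<'E'
from h import *
i=capture("scene"); m=camera_model("scene"); u,v=proj(m,[.536,-.1215,.08])[0].astype(int)
cv2.imwrite("pics/s8.png",cv2.resize(i[v-50:v+70,u-50:u+110],(800,600),interpolation=cv2.INTER_CUBIC))
E
```

```text
clock: 17.15
eef_pos: [0.5386, -0.1225, 0.0753]
ee_rot: [2.222, 0.0, -2.219]
force: [0.0, -1.8, 3.8]
grip_width: 0.0235
clock: 17.95
eef_pos: [0.5387, -0.1221, 0.2072]
ee_rot: [2.223, 0.0, -2.218]
force: [0.6, 0.1, 0.4]
grip_width: 0.0414
```

View pics/s8.png

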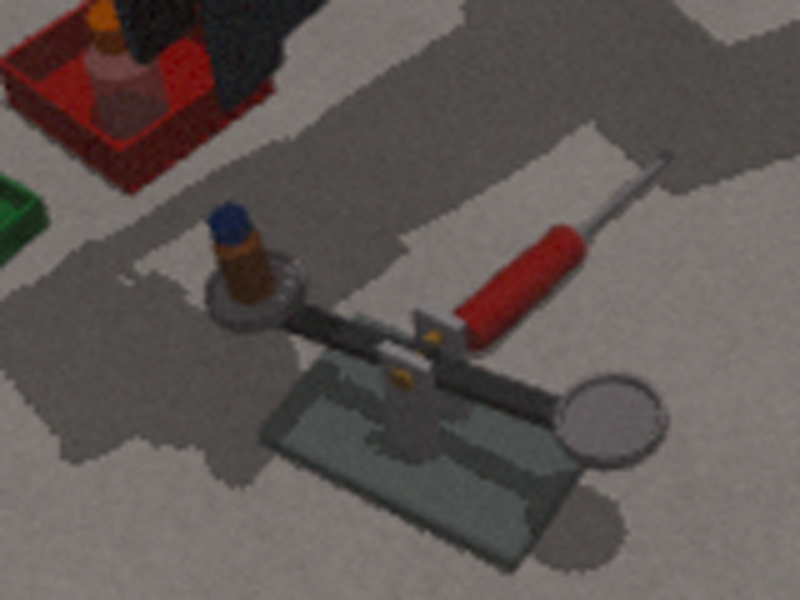

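The first vial stands on the right pan at (245,260), which is down. The stray stands in the red bin. Next is the left-lane vial.

```bash
python3 -m jog '{"dp":[[0,-4.5,1.15],[0,-4.5,1.15],[0,-4.5,1.15],[0,-4.5,1.15],[0,-4.5,1.15],[0,-4.5,1.15],[0,-4.5,1.15],[0,-4.5,1.15],[0,-4.4,1.15],[0,0,0]],"spin":[0,0,0,0,0,0,0,0,0,0],"fingers":[0.55,0.55,0.55,0.55,0.55,0.55,0.55,0.55,0.55,0.55]}' 6; python3 -m jog '{"dp":[[4,0,0],[3,0,0],[0,0,0],[0,0,0]],"spin":[0,0,0,0],"fingers":[0.6,0.6,0.6,0.6]}'
```

```text
clock: 19.0
eef_pos: [0.4328, 0.2864, 0.2044]
ee_rot: [2.218, 0.01, -2.22]
force: [0.2, -1.5, -0.2]
grip_width: 0.0411
clock: 19.4
eef_pos: [0.4347, 0.2814, 0.135]
ee_rot: [2.221, -0.0, -2.221]
force: [0.6, -0.7, 0.5]
grip_width: 0.0365
```

```bash
python3 -m jog '{"dp":[[2,-0.1,0],[2,0,0],[1.2,0,0],[0.8,0,0],[0,0,0],[0,0,0]],"spin":[0,0,0,0,0,0],"fingers":[0.6,0.6,0.6,0.6,0.6,0.6]}'; python3 -m jog '{"dp":[[0,0,0],[0,0,0],[0,0,0],[0,0,0],[-0.5,0,0],[-1,0,0],[-2,0,0],[-3,0,0],[0,0,0]],"spin":[0,0,0,0,0,0,0,0,0],"fingers":[1,1,1,1,1,1,1,1,1]}' 6
```

```text
clock: 20.0
eef_pos: [0.435, 0.2831, 0.0756]
ee_rot: [-2.223, -0.002, 2.22]
force: [-1.3, 0.1, -0.4]
grip_width: 0.0367
clock: 20.9
eef_pos: [0.4367, 0.2843, 0.144]
ee_rot: [-2.228, -0.006, 2.211]
force: [0.8, -0.1, 0.3]
grip_width: 0.0234
```

```bash
python3 -m jog '{"dp":[[0,4.7,1],[0,4.7,1],[0,4.7,1],[0,4.4,0.8],[4,0,0],[4,0,0],[2.5,0,0],[1.0,0,0],[0.4,0,0],[0,0,0]],"spin":[0,0,0,0,0,0,0,0,0,0],"fingers":[1,1,1,1,1,1,1,1,1,1]}' 6;  python3 -m jog '{"dp":[[0.1,0,0],[0,0,0]],"spin":[0,0],"fingers":[1,1]}' 6
```

```text
clock: 21.9
eef_pos: [0.397, 0.098, 0.0211]
ee_rot: [2.222, 0.001, -2.22]
force: [-0.4, -0.5, 1.4]
grip_width: 0.0238
clock: 22.1
eef_pos: [0.3973, 0.0981, 0.0207]
ee_rot: [2.224, 0.002, -2.219]
force: [0.1, -0.3, -0.2]
grip_width: 0.0234
```

```bash
python3 -m jog '{"dp":[[0.1,0,0],[0.05,0,-0.1],[0.05,0,-0.2],[0.05,0,-0.2],[0.07,0,-0.2],[0.07,0,-0.2],[0.07,0,-0.2],[0.05,0,-0.1],[0,0,0]],"spin":[0,0,0,0,0,0,0,0,0],"fingers":[1,1,1,1,1,1,1,1,1]}' 3
python3 - <<'E'
from h import *
i=capture("scene"); u,v=310,198
cv2.imwrite("pics/s9.png",i)
c=cv2.cvtColor(i[v-50:v+40,u-60:u+60],cv2.COLOR_BGR2HSV)
c=cv2.resize(c,None,fx=6.667,fy=6.667,interpolation=cv2.INTER_CUBIC)
roi=np.zeros(c.shape[:2],np.uint8); roi[250:420,330:450]=255
for n,lo,hi in(("blue",(105,120,30),(130,255,255)),("amber",(5,110,40),(22,255,255))):
    M=cv2.inRange(c,lo,hi)&roi; ys,xs=np.nonzero(M); print(n,len(xs),xs.mean(),ys.mean(),ys.min(),ys.max())
# reference: same on picture s5, s6
for f in("s5","s6"):
    c=cv2.cvtColor(cv2.imread(f"pics/{f}.png"),cv2.COLOR_BGR2HSV)
    for n,lo,hi in(("blue",(105,120,30),(130,255,255)),("amber",(5,110,40),(22,255,255))):
        M=cv2.inRange(c,lo,hi)&roi[:600,:800]; ys,xs=np.nonzero(M); print(f,n,len(xs),xs.mean(),ys.mean(),ys.min(),ys.max())
E
```

```text
clock: 23.0
eef_pos: [0.4083, 0.0978, 0.0145]
ee_rot: [2.22, 0.001, -2.222]
force: [-0.3, 0.2, 0.8]
grip_width: 0.0237
blue 1874 398.53041622198504 304.13767342582713 276 330
amber 2651 388.5288570350811 364.23689173896645 318 399
s5 blue 1848 401.17045454545456 305.9323593073593 280 331
s5 amber 3271 389.362885967594 365.1488841332926 322 404
s6 blue 1537 395.2160052049447 313.28171763175015 287 337
s6 amber 2820 387.545390070922 367.29751773049645 250 404
```

The numbers match the first vial before its release (s5), so it is almost upright. I'll release, shift and regrip.

```bash
python3 -m jog '{"dp":[[0,0,0],[0,0,0],[0,0,0],[0,0,-0.5],[0,0,-0.4],[0,0,0],[0,0,0]],"spin":[0,0,0,0,0,0,0],"fingers":[0.67,0.67,0.67,0.67,0.67,0.67,0.67]}' 3; python3 -m jog '{"dp":[[0,0,0],[0,0,0],[0,0,0],[0,0,0],[-2,0,0],[-4,0,0],[-4,0,0],[-4.5,0,0],[0,1.0,-4.0],[0,0.9,-4.0]],"spin":[0,0,0,0,0,0,0,0,0,0],"fingers":[1,1,1,1,1,1,1,1,1,1]}' 6
python3 - <<'E'
from h import *
i=capture("scene"); m=camera_model("scene")
c=cv2.cvtColor(i,cv2.COLOR_BGR2HSV); p=telemetry.sense()["eef_pos"]
print(p,proj(m,[p+[.003,0,-.0145],p+[.003,0,.0335]]))
u,v=proj(m,p)[0].astype(int)
for n,lo,hi in(("blue",(105,120,30),(130,255,255)),("amber",(5,110,40),(22,255,255))):
    M=cv2.inRange(c,lo,hi); R0=np.zeros_like(M); R0[v-20:v+20,u-15:u+15]=255; ys,xs=np.nonzero(M&R0); print(n,len(xs),xs.mean(),ys.mean(),ys.min(),ys.max())
E
```

```text
clock: 23.75
eef_pos: [0.4177, 0.0978, 0.0147]
ee_rot: [2.221, 0.001, -2.221]
force: [0.3, -0.2, -0.9]
grip_width: 0.0298
clock: 24.75
eef_pos: [0.4989, 0.0789, 0.1622]
ee_rot: [2.226, 0.003, -2.215]
force: [0.3, 0.7, -0.4]
grip_width: 0.0238
[0.50617545 0.07770841 0.16125726] [[282.99585806 187.48969572]
 [283.82749558 172.38695551]]
blue 28 285.10714285714283 170.92857142857142 168 175
amber 79 285.88607594936707 177.58227848101265 163 187
```

```bash
python3 -m jog '{"dp":[[2,0.2,-0.9],[2,0,0],[1,0,0],[0.3,0,0],[0,0,0],[0,0,0]],"spin":[0,0,0,0,0,0],"fingers":[1,1,1,1,1,1]}' 6
```

```text
clock: 25.4
eef_pos: [0.5069, 0.077, 0.1075]
ee_rot: [2.223, 0.001, -2.219]
force: [-0.2, -0.6, -0.5]
grip_width: 0.0235
```

```bash
python3 -m jog '{"dp":[[-0.8,0,0],[0,0,-0.9],[0,0,0],[0.5,0,0],[0.4,0,0],[0.2,0,0],[0,0,0],[0,0,0]],"spin":[0,0,0,0,0,0,0,0],"fingers":[1,1,1,1,1,1,1,1]}' 6;  python3 - <<'E'
from h import *
i=capture("scene"); m=camera_model("scene"); u,v=proj(m,[.536,-.1215,.08])[0].astype(int)
cv2.imwrite("pics/s10.png",cv2.resize(i[v-60:v+75,u-50:u+130],(800,600),interpolation=cv2.INTER_CUBIC))
E
```

```text
clock: 26.2
eef_pos: [0.5153, 0.0768, 0.1035]
ee_rot: [2.22, 0.001, -2.222]
force: [-0.1, 0.3, 0.9]
grip_width: 0.0242
```

View pics/s10.png

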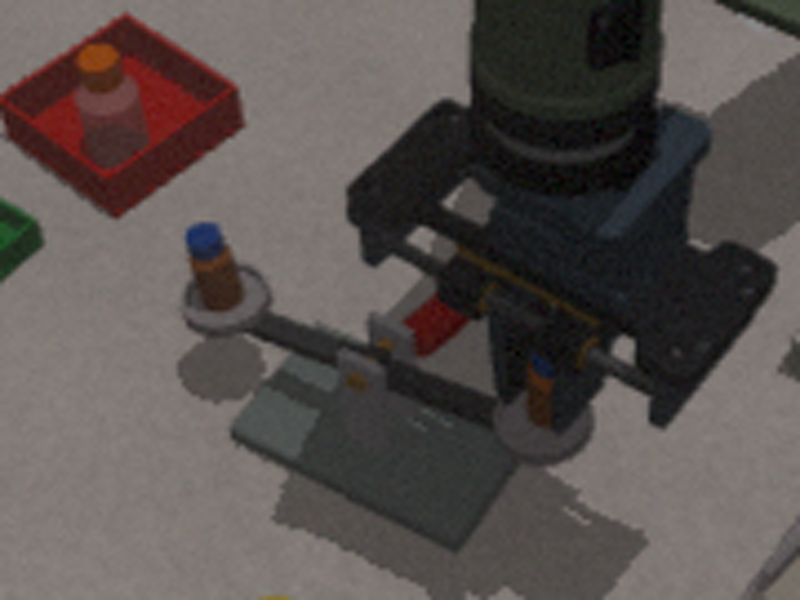

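Both vials are over their pans: the right one stands at (215,270) and the left one is held at (540,395), centred in the raised pan. I'll release and watch the caps numerically.

```bash
python3 -m jog '{"dp":[[0,0,0],[0,0,0],[0,0,0],[-1,0,0],[-3,0,0],[-4,0,0],[-4,0,0]],"spin":[0,0,0,0,0,0,0],"fingers":[0.65,0.55,0.5,0.5,0.5,0.5,0.5]}' 3; python3 -m jog '{"dp":[[0,0,4],[0,0,4],[0,0,0],[0,0,0],[0,0,0],[0,0,0],[0,0,0],[0,0,0],[0,0,0],[0,0,0]],"spin":[0,0,0,0,0,0,0,0,0,0],"fingers":[0.5,0.5,0.5,0.5,0.5,0.5,0.5,0.5,0.5,0.5]}'
cat > caps.py <<'E'
from h import *
def caps():
    out=[]
    for n in("scene","top"):
        i=capture(n); m=camera_model(n); c=cv2.cvtColor(i,cv2.COLOR_BGR2HSV); M=cv2.inRange(c,(105,110,25),(130,255,255))
        k,_,st,ce=cv2.connectedComponentsWithStats(M)
        for p in([.5187,.0765,.12],[.539,-.1215,.12]):
            u=proj(m,p)[0]; g=[(np.linalg.norm(ce[j]-u),tuple(ce[j].round(1)),int(st[j,4])) for j in range(1,k) if st[j,4]>8 and np.linalg.norm(ce[j]-u)<25]
            out.append(min(g)[1:] if g else None)
    S=camera_model("scene");T=camera_model("top")
    for a,nm in((0,"left"),(1,"right")):
        print(nm,out[a],out[a+2],tri([S,T],[out[a][0],out[a+2][0]]) if out[a] and out[a+2] else "")
E
python3 -c "
import caps;caps.caps()"
```

```text
clock: 26.95
eef_pos: [0.5152, 0.0768, 0.2256]
ee_rot: [2.221, 0.001, -2.221]
force: [0.9, -0.5, -1.0]
grip_width: 0.0457
clock: 27.95
eef_pos: [0.4356, 0.0768, 0.2236]
ee_rot: [2.221, 0.001, -2.221]
force: [0.1, 0.1, 0.7]
grip_width: 0.0456
left ((np.float64(278.1), np.float64(191.3)), 56) None 
right ((np.float64(202.2), np.float64(166.8)), 39) ((np.float64(297.2), np.float64(187.8)), 39) (array([ 0.5402676 , -0.12774693,  0.10552871]), array([0.00195065]))
```

```bash
python3 -m jog '{"dp":[[0,0,4],[0,0,0],[0,0,0],[0,0,0],[0,0,0],[0,0,0],[0,0,0],[0,0,0],[0,0,0],[0,0,0]],"spin":[0,0,0,0,0,0,0,0,0,0],"fingers":[0.5,0.5,0.5,0.5,0.5,0.5,0.5,0.5,0.5,0.5]}'; python3 -c "
import caps;caps.caps()
from h import *
m=camera_model('scene')
for z in(.104,.119,.134): print(z,proj(m,[[.5187,.0765,z],[.539,-.122,z]]))
cv2.imwrite('pics/s11.png',capture('scene'))"
```

```text
clock: 29.05
eef_pos: [0.3955, 0.0768, 0.2237]
ee_rot: [2.221, 0.001, -2.221]
force: [0.2, 0.1, -0.1]
grip_width: 0.0459
left ((np.float64(278.1), np.float64(191.0)), 62) ((np.float64(225.0), np.float64(197.0)), 45) (array([0.51442824, 0.07029717, 0.13466184]), array([0.00121606]))
right ((np.float64(202.0), np.float64(166.8)), 36) ((np.float64(297.3), np.float64(187.9)), 38) (array([ 0.54018349, -0.12823894,  0.10511164]), array([0.00226179]))
0.104 [[279.38151239 202.28657869]
 [205.06364037 168.01407656]]
0.119 [[279.56613972 198.14294078]
 [204.16697703 163.69671363]]
0.134 [[279.75660109 193.86836815]
 [203.24418881 159.25356151]]
```

After more than 2 s the right cap is at z 0.105 (pan down) and the left at 0.135 (pan up), so the right vial is the heavier one. I'll pick it up.

```bash
python3 -m jog '{"dp":[[0,4.0,-2.85],[0,4.0,-2.85],[0,4.0,-2.85],[0,4.0,-2.85],[0,4.0,-2.85],[0,0,0],[3,0,0],[3,0,0],[0,0,0]],"spin":[0,0,0,0,0,0,0,0,0],"fingers":[0.55,0.55,0.55,0.55,0.55,0.55,0.55,0.55,0.55]}' 5
```

```text
clock: 30.1
eef_pos: [0.5349, -0.1219, 0.16]
ee_rot: [-2.21, -0.004, 2.231]
force: [-1.4, 0.0, -0.4]
grip_width: 0.0411
```

```bash
python3 -m jog '{"dp":[[2,0.2,-0.3],[2,0,0],[2,0,0],[1.5,0,0],[0.8,0,0],[0,0,0],[0,0,0]],"spin":[0,0,0,0,0,0,0],"fingers":[0.55,0.55,0.55,0.55,0.55,0.55,0.55]}' 5; python3 -m jog '{"dp":[[0,0,0],[0,0,0],[0,0,0],[0,0,0],[0,0,0],[0,0,0]],"spin":[0,0,0,0,0,0],"fingers":[0.65,0.7,0.75,1,1,1]}' 5
```

```text
clock: 30.8
eef_pos: [0.542, -0.1251, 0.0819]
ee_rot: [2.223, 0.001, -2.219]
force: [0.2, -0.1, 0.2]
grip_width: 0.0409
clock: 31.4
eef_pos: [0.5416, -0.1253, 0.0813]
ee_rot: [2.222, 0.0, -2.22]
force: [0.1, -0.6, 3.9]
grip_width: 0.0244
```

```bash
python3 -m jog '{"dp":[[-0.25,0,0],[-0.25,0,0],[-0.3,0,0],[-0.3,0,0],[-0.3,0,0],[-0.3,0,0],[-0.3,0,0],[-0.3,0,0],[-0.3,0,0],[-0.3,0,0]],"spin":[0,0,0,0,0,0,0,0,0,0],"fingers":[1,1,1,1,1,1,1,1,1,1]}' 6; python3 -m jog '{"dp":[[-0.3,0,0],[-0.3,0,0],[-0.3,0,0],[-0.5,0,0],[-1,0,0],[-3,0,0],[-3,0,0],[0,0,0]],"spin":[0,0,0,0,0,0,0,0],"fingers":[1,1,1,1,1,1,1,1]}' 6
python3 - <<'E'
import caps;caps.caps()
from h import *
T=camera_model("top");i=cv2.cvtColor(capture("top"),cv2.COLOR_BGR2HSV)
M=cv2.inRange(i,(50,130,30),(75,255,255)); k,_,st,ce=cv2.connectedComponentsWithStats(M)
j=1+st[1:,4].argmax(); print(st[j],at_z(T,ce[j],.01))
E
```

```text
clock: 32.4
eef_pos: [0.5412, -0.1251, 0.11]
ee_rot: [2.221, 0.001, -2.221]
force: [-0.2, -0.1, 0.3]
grip_width: 0.024
clock: 33.2
eef_pos: [0.544, -0.1258, 0.1988]
ee_rot: [2.23, -0.002, -2.209]
force: [0.5, 0.0, 1.0]
grip_width: 0.024
left ((np.float64(282.8), np.float64(201.7)), 53) ((np.float64(221.1), np.float64(198.7)), 39) (array([0.51315033, 0.08263873, 0.10485432]), array([0.00114349]))
right None None 
[363 157  19  34 521] [ 0.58801851 -0.36604206  0.01      ]
```

```bash
python3 -m jog '{"dp":[[0,4.15,-0.9],[0,4.15,-0.9],[0,4.15,-0.9],[0,4.15,-0.9],[0,4.15,-0.9],[0,0,0],[4,0,0],[4,0,0],[4,0,0],[0,0,0]],"spin":[0,0,0,0,0,0,0,0,0,0],"fingers":[1,1,1,1,1,1,1,1,1,1]}' 6;  python3 -m jog '{"dp":[[3,0,0],[1,0,0],[0.5,0,0],[0,0,0],[0,0,0]],"spin":[0,0,0,0,0],"fingers":[1,1,1,1,1]}' 6
```

```text
clock: 34.35
eef_pos: [0.5815, -0.3292, 0.0664]
ee_rot: [-2.203, -0.01, 2.233]
force: [-0.7, -0.2, -0.5]
grip_width: 0.024
clock: 34.85
eef_pos: [0.5872, -0.333, 0.0303]
ee_rot: [2.223, -0.001, -2.218]
force: [0.4, -0.5, -0.1]
grip_width: 0.0242
```

```bash
python3 -m jog '{"dp":[[0.3,0,0],[0.2,0,0],[0.1,0,0],[0,0,0]],"spin":[0,0,0,0],"fingers":[1,1,1,1]}' 4;  python3 -m jog '{"dp":[[0.1,0,0],[0,0,0],[0,0,0]],"spin":[0,0,0],"fingers":[1,1,1]}' 3
```

```text
clock: 35.25
eef_pos: [0.5869, -0.3316, 0.0239]
ee_rot: [-2.222, -0.002, 2.22]
force: [-0.0, 3.6, 3.5]
grip_width: 0.0235
clock: 35.55
eef_pos: [0.5867, -0.3322, 0.0224]
ee_rot: [2.222, 0.001, -2.22]
force: [0.5, 3.6, 5.0]
grip_width: 0.0236
```

```bash
python3 -m jog '{"dp":[[0,0,0],[0,0,0],[0,0,0],[-1,0,0],[-3,0,0],[-4,0,0],[-4,0,0],[-4,0,4],[0,0,4],[0,0,4]],"spin":[0,0,0,0,0,0,0,0,0,0],"fingers":[0.75,0.65,0.6,0.6,0.6,0.6,0.6,0.6,0.6,0.6]}' 3; python3 -m jog '{"dp":[[0,-4,3],[0,-4,3],[0,-4,3],[0,0,0],[0,0,0],[0,0,0]],"spin":[0,0,0,0,0,0],"fingers":[0.6,0.6,0.6,0.6,0.6,0.6]}'
python3 - <<'E'
from h import *
i=capture("scene"); a=i[100:260,95:320]
cv2.imwrite("pics/s12.png",cv2.resize(a,(800,569),interpolation=cv2.INTER_CUBIC))
import caps;caps.caps()
T=camera_model("top");t=cv2.cvtColor(capture("top"),cv2.COLOR_BGR2HSV)
for nm,lo,hi,z in(("green",(50,130,30),(75,255,255),.01),("blue",(105,110,25),(130,255,255),.048),("yellow",(24,150,50),(34,255,255),.07)):
    k,_,st,ce=cv2.connectedComponentsWithStats(cv2.inRange(t,lo,hi))
    for j in range(1,k):
        if st[j,4]>15: print(nm,st[j],at_z(T,ce[j],z))
E
```

```text
clock: 36.55
eef_pos: [0.4703, -0.3334, 0.1791]
ee_rot: [2.222, -0.002, -2.216]
force: [0.1, -1.0, 0.3]
grip_width: 0.0365
clock: 37.15
eef_pos: [0.3821, -0.2139, 0.1779]
ee_rot: [2.223, -0.001, -2.218]
force: [0.5, 0.6, 0.5]
grip_width: 0.0364
left ((np.float64(282.7), np.float64(201.6)), 51) ((np.float64(221.0), np.float64(198.7)), 40) (array([0.51322698, 0.08268757, 0.1053215 ]), array([0.00146871]))
right None None 
green [ 343  155   39   37 1159] [ 0.59320825 -0.33587574  0.01      ]
green [172 262   8   8  47] [0.32970046 0.22324606 0.01      ]
blue [361 171   7   7  34] [ 0.58534936 -0.33074931  0.048     ]
blue [218 196   7   7  39] [0.51867153 0.08703705 0.048     ]
yellow [228 132  17  17 226] [0.68625153 0.04144629 0.07      ]
```

View pics/s12.png

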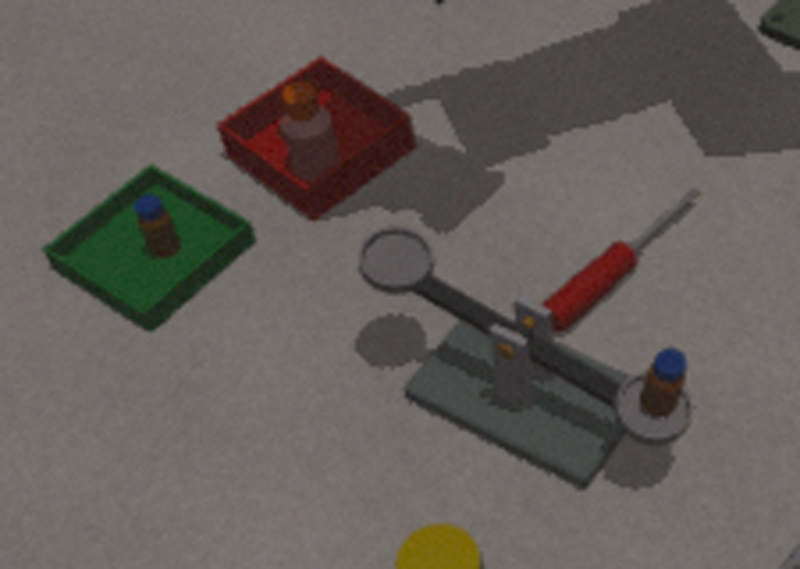

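All three vials look standing and released, but the tray vial's lean needs a number: cap at (150,207), base bottom near (165,250).

Run:
```python
from h import *
m=camera_model("scene");i=capture("scene");h=cv2.cvtColor(i,cv2.COLOR_BGR2HSV);T=camera_model("top");t=cv2.cvtColor(capture("top"),cv2.COLOR_BGR2HSV)
g=lambda im,lo,hi,u,r:(lambda ys_xs:(np.array([ys_xs[1].mean(),ys_xs[0].mean()])+u-r,len(ys_xs[0])))(np.nonzero(cv2.inRange(im[u[1]-r:u[1]+r,u[0]-r:u[0]+r],lo,hi)))
u=proj(m,[.586,-.332,.03])[0].astype(int);w=proj(T,[.586,-.332,.03])[0].astype(int)
B=((105,110,25),(130,255,255));A=((3,90,25),(22,255,255))
b,a=g(h,*B,u,12),g(h,*A,u,12);b2,a2=g(t,*B,w,9),g(t,*A,w,9);print(b,a,b2,a2)
P=tri([m,T],[b[0],b2[0]]);print("cap",P)
for f in((0,0),(0,.15),(0,-.15),(.15,0),(-.15,0)):
    ax=np.array([f[0],f[1],1]);ax/=np.linalg.norm(ax);c=np.array([P[0][0],P[0][1],0.047])
    q=proj(m,[c,c-ax*.027]);print(f,"body-cap px",(q[1]-q[0]).round(2))
print("measured",a[0]-b[0])
```

```text
(array([136.12121212, 157.3030303 ]), 33) (array([139.43283582, 165.89552239]), 67) (array([363.85714286, 173.91428571]), 35) (array([359.8125, 175.75  ]), 16)
cap (array([ 0.58521033, -0.3311733 ,  0.05091   ]), array([0.00199605]))Traceback (most recent call last):
  File "<stdin>", line 9, in <module>
numpy._core._exceptions._UFuncOutputCastingError: Cannot cast ufunc 'divide' output from dtype('float64') to dtype('int64') with casting rule 'same_kind'
```

Run:
```python
from h import *
m=camera_model("scene")
for f in((0,0),(0,.1),(0,-.1),(.1,0),(-.1,0)):
    ax=np.array([f[0],f[1],1.]);ax/=np.linalg.norm(ax);c=np.array([.585,-.331,.047])
    q=proj(m,[c,c-ax*.026]);print(f,(q[1]-q[0]).round(2))
print("measured [3.3 8.6]")
```

```text
(0, 0) [2.79 6.65]
(0, 0.1) [2.13 6.2 ]
(0, -0.1) [3.43 7.04]
(0.1, 0) [3.5  6.04]
(-0.1, 0) [2.05 7.2 ]
measured [3.3 8.6]
```

```bash
python3 -c "
from rig import hand_in;print(hand_in())"
```

```text
the job is handed in; nothing more can be done
None
```

The job is done and handed in at about 37 s of the 72 s allowed; `hand_in` gives no verdict.

- **Stray vial:** I lifted it out by its cap along its own lean. It stands in the red bin, and both amber vials slid down to the stop.
- **Weighing:** I stood each amber vial upright on the table first, then placed one on each pan. After more than 2 s the right pan was fully down (cap height 105 mm against 135 mm on the left), so the right-lane vial is the heavier one.
- **Final positions:** The heavier vial stands in the green tray at about (0.586, -0.331), roughly 8 mm from the tray's centre. The lighter one stands on the left pan, now down.
- **Last checks:** All vials were released and the arm was clear. The jar measured within about 2 mm of its first position. I did not remeasure the screwdriver, but it looked unmoved in the last picture.
- **One rough check:** The tray vial's lean is only coarsely confirmed. The cap-to-body direction in the picture fits upright to about 0.05 rad. However, the cap-to-body distance came out about 2 pixels longer than predicted, and the cap about 4 mm higher. I took this as colour-mask and calibration error, since the vial stands freely on a flat floor.

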